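# Pack the nested praline cups under the carousel cover and present it

## Robot

A 6-joint arm with a two-finger parallel gripper is mounted at the origin on the work surface. World frame = base frame: x ahead of the robot, y to its left, z up, the work surface at z = 0. Lengths are in mm, angles in rad, forces in N, time in s.
With the tool pointing down it reaches from about 375 to 925 mm from the base axis. Payload 5.7 kg.
Tool frame: the origin (TCP) lies at the centre of the arm's flange, where the gripper is bolted on; the fingertips stand 182 mm ahead of it and the grasp point (between the pads) lies 163 mm ahead of it; z points along the fingers, y is the line along which they close (so a half turn about z gives the same grasp; the last joint's range is limited). The gripper opens to 88 mm and grips with 3 to 60 N. Pads are 20 mm wide; open, the fingers measure 115 mm over their backs; the gripper's body (75 mm by 178 mm) begins 61 mm behind the grasp point.
Start: joints at [1.103, 0.359, 1.51, -0, 1.272, -0.115], TCP at [207.316, 563.033, 404.623] pointing down, gripper open.
Joint ranges: [-2.97, 2.97], [-1.01, 2.36], [0.21, 2.38], [-0.96, 4.11], [0.2, 2.71], [-2.98, 2.98]. Speed limits (rad/s): [2.39, 2.39, 3.14, 3.14, 3.14, 3.14].

## Interface

Orientations are given as [roll, pitch, yaw] about the fixed x, y, z axes, in that order (R = Rz(yaw) Ry(pitch) Rx(roll)).
In Python, from rig import ctrl, claw, state, eyes gives the robot as it stands. Calls block until the motion is done:
- ctrl.movep(position, orientation): joint-space move of the TCP to a pose.
- ctrl.movel(position, orientation=None, v=150, contact_N=None): straight line of the TCP; orientation=None keeps the orientation; v is the mean speed in mm/s. With contact_N (N) it stops when the force on the tool has changed by that much, and returns True; else False.
- ctrl.move_j(angles): joint-space move.
- claw.grip(opening, force=None): opening from 0.0 (shut) to 1.0 (fully open); force is the grip in N (None keeps the last); returns when the fingers have stopped.
- ctrl.wait(seconds).
- ctrl.ik(position, orientation): joint angles nearest the present ones, or None.
- state(): the state.
- eyes.snapshot(name): name is "side" or "top"; returns a dict with "color" (384x512x3 uint8, red, green, blue), "vfov" (degrees; the focal length in pixels is half the picture's height over the tangent of half this angle, whatever the lens; pixels are square), "cx", "cy" (the principal point, pixels), "rvec" (rotation vector, rad) and "tvec" (3), from world to camera coordinates, as OpenCV has them. Camera axes: x right, y down, z forward; pixel columns grow to the right and rows downward; lengths in mm; the calibration is good to about 2 mm. A picture is of the moment at which its call begins. There is no depth.
A pose or a line that the arm cannot do raises ctrl.Unreachable and nothing moves.
- ctrl.job_done(): hands the job in; it is judged then, once.
The state is a dict: "t": time; "joint_pos": joint angles; "qd": joint speeds; "joint_efforts": joint torques, N m; "tcp_pos": TCP position; "orientation": TCP orientation; "wrist_force": force on the tool from outside, world axes, zero at the start; "moment": the same for the moment, N m; "grip_width": opening from 0.0 (shut) to 1.0 (fully open); "finger_force": force on a finger pad.
Only numpy, scipy, OpenCV 4.12 (cv2) and the standard library are available. Lean on these libraries where they do the work, as an engineer would, in place of code of your own. Each camera call takes 0.05 s, during which the arm holds its last target. There are 200 camera calls.

## Task

Make the display carousel on the chocolate shop's counter ready: lift the cover plate off its two pins and lay it flat on the black mat; then stand all the copper cups that are out on the counter in the middle of the case, upright and nested inside one another in size order with the widest outermost. After that seat the cover back fully home on both pins, and only then turn the carousel a quarter turn clockwise (seen from above) by its steel post until it clicks into its next stop, and leave it there. Do not knock the other goods about.

Things in the scene. Friction and masses are not known exactly. Their poses are not given: they have to be found in the camera images.
- foot: fixed foot of the carousel; origin on the counter, on the carousel's vertical axis. Its x axis points from the axis to the spring catch, a dark steel block 46 mm tall, 157 to 191 mm out from the axis. Its place and yaw differ from start to start
- disc (a joint): turn of the carousel disc in rad, seen from above clockwise positive. It starts at 0, held in a sprung detent; the next detent is at 1.57 (a quarter turn clockwise); end stops at -0.12 and 1.70. Passing a detent takes 5 to 8 N at the post, in between about 1.5 N; it stays where it is left; the catch draws it in over the last 0.04 rad
- case_floor (a point): centre of the case floor, on the axis, on top of the wooden disc (280 mm across, 14 mm thick, top 36 mm above the counter). Axes turn with the disc, z up; at joint 0 they agree with foot's. The case is two dark wooden walls on the disc, 12 mm thick, 90 mm long in x, 112 mm tall, inner faces at y = +-77 mm; open at -x, +x; cork spot in the middle
- case_top (a point): point on the axis at the height of the tops of the case walls, 112 mm above case_floor, same axes. A steel pin 8 mm thick with a tapered tip stands 12 mm up on the middle of each wall, at y = +-83 mm; the seated cover's origin lies here
- turn_post (a point): top centre of the round steel post for turning the carousel: 18 mm thick, 44 mm tall, upright on the disc 120 mm from the axis, on the disc's -x side
- cover: aluminium cover plate 100 mm (x) by 190 mm (y), 6 mm thick, about 0.25 kg, with a 12 mm hole at y = +-83 mm for the pins (fits either way round). Origin: centre of its underside, z up. It starts seated on the pins
- cover_handle (a point): centre of the black bar handle of the cover, 34 mm above the plate's underside: bar 14 mm thick (x), 80 mm long (y), 12 mm high (z), on two legs, with a 22 mm gap under it
- mat: fixed black rubber mat for laying the cover on, 130 mm (x) by 220 mm (y), 4 mm thick; origin at the centre of its underside on the counter
- cup1: copper cup, size 1 of 4 (None if not there): round, straight-walled, open at the top, outer diameter 68 mm, 40 mm tall, wall 2.5 mm, base 3 mm thick. Origin: centre of its underside, z up. Starts upright left of the carousel. The narrower a cup the taller: nested, its rim stands 20 mm or more above that of the cup around it. Hold it by its top 17 mm
- cup2: copper cup, size 2 of 4 (None if not there): round, straight-walled, open at the top, outer diameter 56 mm, 57 mm tall, wall 2.5 mm, base 3 mm thick. Origin: centre of its underside, z up. Starts upright left of the carousel. The narrower a cup the taller: nested, its rim stands 20 mm or more above that of the cup around it. Hold it by its top 17 mm
- cup3: copper cup, size 3 of 4 (None if not there): round, straight-walled, open at the top, outer diameter 44 mm, 74 mm tall, wall 2.5 mm, base 3 mm thick. Origin: centre of its underside, z up. Starts upright left of the carousel. The narrower a cup the taller: nested, its rim stands 20 mm or more above that of the cup around it. Hold it by its top 17 mm
- cup4: copper cup, size 4 of 4 (None if not there): round, straight-walled, open at the top, outer diameter 32 mm, 91 mm tall, wall 2.5 mm, base 3 mm thick. Origin: centre of its underside, z up. Starts upright left of the carousel. The narrower a cup the taller: nested, its rim stands 20 mm or more above that of the cup around it. Hold it by its top 17 mm
- praline1: red wrapped praline 26 mm across, 17 mm tall, lying among the cups; to be left alone. Origin under its centre
- praline2: as praline1, to be left alone
- praline3: as praline1, to be left alone
- bar1: foil-wrapped bar 50 x 110 x 10 mm lying on the counter; to be left alone. Origin under its centre
- bar2: as bar1, to be left alone
- giftbox: white gift box 80 x 100 x 40 mm on the counter right of the carousel; to be left alone. Origin under its centre
- jar: amber jar 64 mm across, 90 mm tall, on the counter; to be left alone. Origin under its centre
Not all that is in view belongs to the job. What is shaped like the cup1 but blue or purple is not meant. Leave any pink look-alike of the cover alone.

How it is judged (in metres and radians):
On the way, in this order (a step that is already met when the one before it is completed fails the run):
1. the cover lies flat on the mat (centre within 60 mm of the mat's centre) (horizontal distance between cover and mat below 0.06 m and height (world z) of cover below 0.012 m and angle between cover's own z axis and vertical below 0.1 rad), for 0.2 s.
2. all cups present stand nested in size order in the middle of the case (within 40 mm of its centre), the carousel still in its first stop (horizontal distance between each of cup1, cup2, cup3, cup4 and case_floor below 0.04 m and angle between each of cup1, cup2, cup3, cup4's own z axis and vertical below 0.2 rad and z of cup1 in the frame of case_floor between -0.004 and 0.014 m and z of cup2 in the frame of cup1 between 0.001 and 0.014 m and horizontal distance between each of cup2, cup3, cup4 and cup1 below 0.022 m and z of cup2 in the frame of case_floor between -0.004 and 0.014 m and z of cup3 in the frame of cup1 between 0.001 and 0.014 m and z of cup3 in the frame of cup2 between 0.001 and 0.014 m and horizontal distance between each of cup3, cup4 and cup2 below 0.022 m and z of cup3 in the frame of case_floor between -0.004 and 0.014 m and z of cup4 in the frame of cup1 between 0.001 and 0.014 m and z of cup4 in the frame of cup2 between 0.001 and 0.014 m and z of cup4 in the frame of cup3 between 0.001 and 0.014 m and horizontal distance between cup4 and cup3 below 0.022 m and z of cup4 in the frame of case_floor between -0.004 and 0.014 m and value of joint disc between -0.07 and 0.07 rad), for 0.3 s.
3. the cover is seated on both pins over the nested cups, the carousel still in its first stop (all of step 2 and horizontal distance between cover and case_top below 0.005 m and z of cover in the frame of case_top between -0.003 and 0.003 m and angle between the x axis of cover and the x axis of case_top, either way round below 0.06 rad and angle between the z axis of cover and the z axis of case_top, either way round below 0.04 rad), for 0.3 s.
4. the carousel is turned clockwise into its next stop (value of joint disc between 1.51 and 1.63 rad), for 0.3 s.
At the end, for the whole second after the job is handed in: Carousel at rest in its second stop (1.57 +-0.06 rad); cover seated on both pins (5 mm, 0.06 rad, down to 3 mm); all cups present upright (0.2 rad), each smaller one inside every larger one, bases within 14 mm of the floor, within 40 mm of the case's middle; all at rest, released (all of step 4 and horizontal distance between cover and case_top below 0.005 m and z of cover in the frame of case_top between -0.003 and 0.003 m and angle between the x axis of cover and the x axis of case_top, either way round below 0.06 rad and angle between the z axis of cover and the z axis of case_top, either way round below 0.04 rad and horizontal distance between each of cup1, cup2, cup3, cup4 and case_floor below 0.04 m and angle between each of cup1, cup2, cup3, cup4's own z axis and vertical below 0.2 rad and z of cup1 in the frame of case_floor between -0.004 and 0.014 m and z of cup2 in the frame of cup1 between 0.001 and 0.014 m and horizontal distance between each of cup2, cup3, cup4 and cup1 below 0.022 m and z of cup2 in the frame of case_floor between -0.004 and 0.014 m and z of cup3 in the frame of cup1 between 0.001 and 0.014 m and z of cup3 in the frame of cup2 between 0.001 and 0.014 m and horizontal distance between each of cup3, cup4 and cup2 below 0.022 m and z of cup3 in the frame of case_floor between -0.004 and 0.014 m and z of cup4 in the frame of cup1 between 0.001 and 0.014 m and z of cup4 in the frame of cup2 between 0.001 and 0.014 m and z of cup4 in the frame of cup3 between 0.001 and 0.014 m and horizontal distance between cup4 and cup3 below 0.022 m and z of cup4 in the frame of case_floor between -0.004 and 0.014 m and linear speed of each of cup1, cup2, cup3, cup4, cover below 0.02 m/s and velocity of joint disc between -0.03 and 0.03 rad/s); the robot touches nothing.
It fails at once if any of the other goods (pralines, bars, gift box, jar) is knocked more than 50 mm from its place (distance of any of praline1, praline2, praline3, bar1, bar2, giftbox, jar from where it was at the start of the episode above 0.05 m).
Of cup1, cup2, cup3, cup4 only 2 to 4 are there at a start; the rules pass over those that are not, and their reading is None.
At some moment in a run one of cup1, cup2, cup3 may be knocked a few centimetres aside while the robot is not near it.
It also fails if it takes over 210 s, if anything falls off the work surface, if the arm or the gripper's body presses on something with over 40 N, if the wrist force passes 120 N, or if a joint passes its speed limit or range.

## Working session

There is one attempt and no reset: what is moved stays moved. The work goes in short steps, each a Python script; the robot and the scene stay as the last script left them, time stands still between calls to the robot, and variables do not carry over. Pictures are saved under pics/ and viewed, at most 14 in all, crops included, and the job is handed in when it is done.

```bash
ls; mkdir -p pics; python3 - <<'E'
from rig import ctrl, claw, state, eyes
import cv2,pickle
s=state();print(s)
for n in("top","side"):
    d=eyes.snapshot(n);pickle.dump(d,open(f"pics/{n}0.pkl","wb"))
    cv2.imwrite(f"pics/{n}0.png",cv2.resize(d["color"][...,::-1],(800,600),interpolation=cv2.INTER_CUBIC))
    print({k:v for k,v in d.items() if k!="color"})
E
```

```text
pics
{'t': 0.0, 'joint_pos': array([ 1.10286466e+00,  3.59485650e-01,  1.51139715e+00,  9.67820987e-06,
        1.27248151e+00, -1.15080821e-01]), 'qd': array([ 0.00230269,  0.00069868, -0.00053933, -0.00168288,  0.00016599,
       -0.00041119]), 'joint_efforts': array([ 8.23579612e-04, -5.15375340e+01, -2.70730126e+01,  6.78107212e-02,
        3.49944667e-02, -1.46056545e-04]), 'tcp_pos': array([207.18277101, 562.72703127, 403.83424366]), 'orientation': array([-3.13983377e+00, -2.12619334e-04,  2.78873877e+00]), 'wrist_force': array([-0.14549547,  1.34951957, -0.62876425]), 'moment': array([0.00644877, 0.03313168, 0.02763294]), 'finger_force': 0.0, 'grip_width': 1.0010412583647468}
{'vfov': 44.62172334878061, 'cx': 260.2412064266191, 'cy': 194.3291172061631, 'rvec': array([ 2.19664101, -1.99197077,  0.22894653]), 'tvec': array([  12.30610359,  520.55068236, 1390.44695284])}
{'vfov': 44.54465828986208, 'cx': 255.24365995930918, 'cy': 191.03054884418515, 'rvec': array([ 2.19636959, -0.17361719,  0.06070205]), 'tvec': array([-475.6518322 ,  183.12566028, 1610.91208938])}
```

View pics/top0.png

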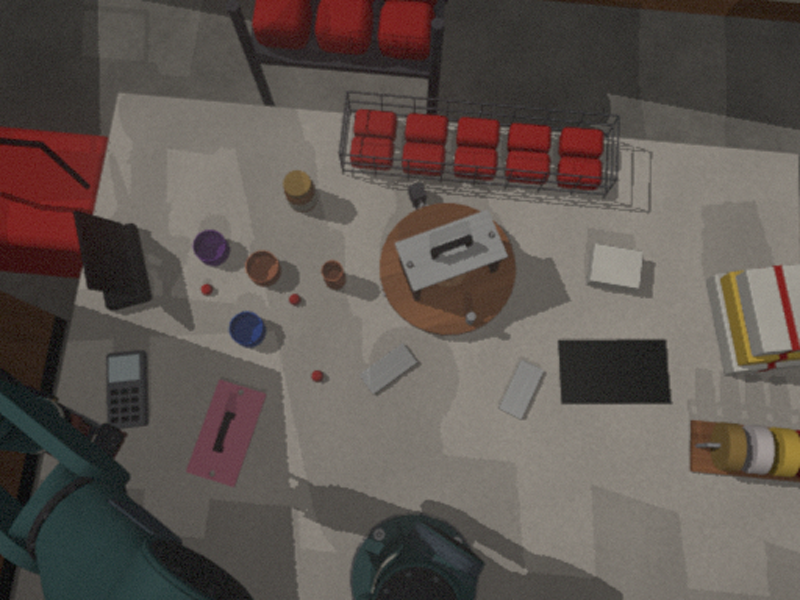

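View pics/side0.png

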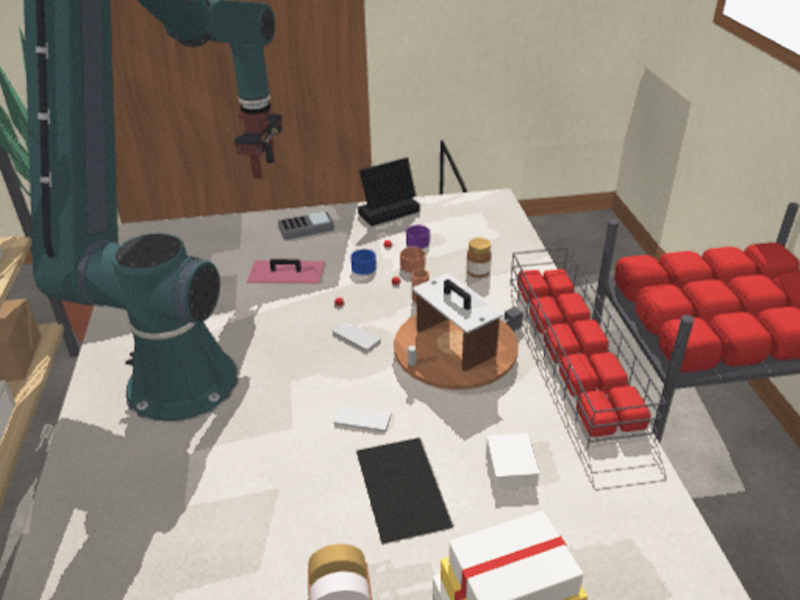

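Top view: the cover is the aluminium plate at (450,248), and its look-alike is the pink plate at (227,432). The copper cups are at (263,268), wide, and (333,273), narrow. Their look-alikes are the purple cup at (211,247) and the blue one at (247,329). The post is at (471,316), the catch at (417,195) and the mat at (614,371). I'll go with the aluminium plate and the copper cups, and check both in one close crop.

```bash
cat > h.py <<'E'
import numpy as np,cv2,pickle
from scipy.optimize import least_squares
def K(d):
    f=d["color"].shape[0]/2/np.tan(np.radians(d["vfov"])/2)
    return np.array([[f,0,d["cx"]],[0,f,d["cy"]],[0,0,1.]])
def proj(d,P): return cv2.projectPoints(np.atleast_2d(np.float64(P)),d["rvec"],d["tvec"],K(d),None)[0][:,0]
def back(d,uv,z):
    """pixel -> world point on the plane z"""
    R=cv2.Rodrigues(d["rvec"])[0];C=-R.T@d["tvec"];r=R.T@np.linalg.inv(K(d))@[uv[0],uv[1],1.]
    return C+r*(z-C[2])/r[2]
def crop(d,x0,y0,x1,y1,s): return cv2.resize(d["color"][y0:y1,x0:x1,::-1],None,fx=s,fy=s,interpolation=cv2.INTER_CUBIC)
def load(n): return pickle.load(open(f"pics/{n}.pkl","rb"))
E
python3 - <<'E'
from h import *
t=load("top0");s=load("side0")
# left-top: carousel+cups in top, gain brightness
a=crop(t,150,105,345,220,4.1); b=crop(s,225,145,345,255,2.2)
a=np.clip(a*1.5,0,255).astype(np.uint8)
print(a.shape,b.shape)
cv2.imwrite("pics/c1.png",a)
cv2.imwrite("pics/c2.png",crop(s,220,140,345,250,5.4))
for n,uv in dict(cupW=(263,268),cupN=(333,273),post=(471,316),catch=(417,195),mat=(614,371)).items():
    print(n,back(t,np.array(uv)/1.5625,dict(cupW=40,cupN=91,post=80,catch=46,mat=4)[n]).round())
E
```

```text
(471, 799, 3) (242, 264, 3)
cupW [567. 361.  40.]
cupN [557. 212.  91.]
post [500. -65.  80.]
catch [752.  64.  46.]
mat [ 432. -366.    4.]
```

View pics/c1.png

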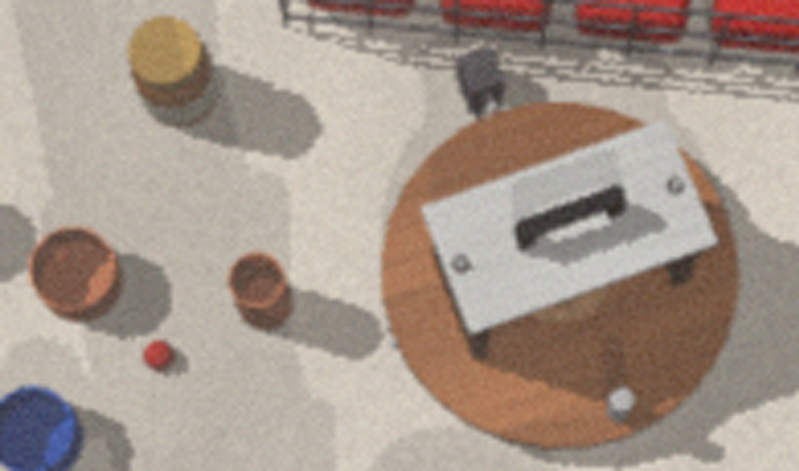

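View pics/c2.png

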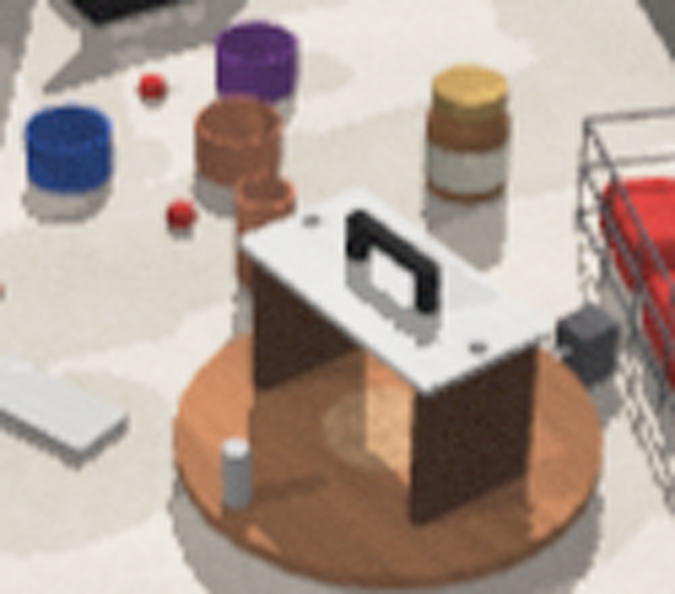

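The crops confirm it: the aluminium cover's pins are at c1 (461,263) and (676,186), the post top is at c1 (622,397), and the two copper cups are at c1 (76,273) and (259,280). The wide cup looks the same size as the blue cup1 look-alike. Next I fit poses with the known models.

```bash
cat >> h.py <<'E'
CUP={1:(68,40),2:(56,57),3:(44,74),4:(32,91)}
def copper(d):
    c=cv2.GaussianBlur(d["color"],(0,0),.7);h=cv2.cvtColor(c,cv2.COLOR_RGB2HSV)
    return ((h[...,0]<14)&(h[...,1]>75)&(h[...,1]<185)&(h[...,2]>25)).astype(np.uint8)
def sil(d,xy,D,H,z=0):
    a=np.linspace(0,2*np.pi,48);c=np.c_[xy[0]+D/2*np.cos(a),xy[1]+D/2*np.sin(a)]
    P=np.r_[np.c_[c,c[:,0]*0+z],np.c_[c,c[:,0]*0+z+H]]
    hull=cv2.convexHull(np.float32(proj(d,P)))
    m=np.zeros(d["color"].shape[:2],np.uint8)
    cv2.fillConvexPoly(m,np.round(hull*16).astype(np.int32),1,shift=4);return m
def fitcup(d,k,xy,win=25,mask=None):
    """best IoU of the cup's silhouette with the copper mask near xy"""
    from scipy.optimize import minimize
    D,H=CUP[k];m=copper(d) if mask is None else mask;u=proj(d,[xy[0],xy[1],H/2])[0]
    w=np.zeros_like(m);cv2.circle(w,tuple(int(v) for v in u),win,1,-1);m=m&w
    f=lambda p:-(sil(d,p,D,H)&m).sum()/max(1,(sil(d,p,D,H)|m).sum())
    r=minimize(f,xy,method="Nelder-Mead",options=dict(initial_simplex=np.array(xy)+[[0,0],[15,0],[0,15]],xatol=.2,fatol=1e-4))
    return r.x,-r.fun
E
python3 - <<'E'
from h import *
t=load("top0");s=load("side0")
c1=lambda u:(np.array(u)+.5)/4.1-.5+[150,105]
c2=lambda u:(np.array(u)+.5)/5.4-.5+[220,140]
M=[(-50,95,118),(50,95,118),(50,-95,118),(-50,-95,118),(0,83,123),(0,-83,123),(-120,0,44)]
# frame: +x to the catch (up in top view); cover corners
T=[(470,333-6),(422,207),(661,122),(717,241),(461,263),(676,186),(622,397)]
S=[(243,240),(360,186),(548,335),(432,384),(311,220),(478,348),(236,445)]
def W(p):
    c,n=np.cos(p[2]),np.sin(p[2])
    return np.array([[p[0]+c*x-n*y,p[1]+n*x+c*y,36+z] for x,y,z in M])
def res(p,w="ts"):
    r=[]
    if "t" in w:r.append(proj(t,W(p))-c1(T))
    if "s" in w:r.append(proj(s,W(p))-c2(S))
    return np.concatenate(r).ravel()
for w in("ts","t","s"):
    r=least_squares(res,[620,-30,.4],args=(w,),loss="soft_l1");print(w,r.x.round(3),res(r.x,w).reshape(-1,2).round(1).tolist())
m=cv2.imwrite("pics/m.png",copper(t)*255)
for d,n in((t,"top"),(s,"side")):
  for k,xy in((1,(567,361)),(2,(567,361)),(2,(557,212)),(3,(557,212)),(4,(557,212))):
    x,i=fitcup(d,k,np.array(xy,float),22);print(n,k,x.round(1),round(i,3))
# mat
h=cv2.cvtColor(t["color"],cv2.COLOR_RGB2GRAY);w=(h<45).astype(np.uint8)
n,l,st,ce=cv2.connectedComponentsWithStats(w)
i=l[237,393];r=cv2.minAreaRect(np.argwhere(l==i)[:,::-1].astype(np.float32));b=np.array([back(t,q,4) for q in cv2.boxPoints(r)])
print("mat",b.mean(0),np.linalg.norm(np.diff(b,axis=0),axis=1),b.round().tolist())
E
```

```text
ts [ 6.08158e+02 -1.10690e+01  4.59000e-01] [[-0.0, 1.5], [-0.4, -0.0], [1.0, -0.8], [0.2, 0.3], [-0.1, -0.3], [0.2, -0.6], [0.0, 0.5], [-0.9, -0.2], [0.4, 0.1], [1.2, -1.3], [-1.1, 1.0], [0.2, -1.0], [0.1, -1.2], [0.1, 0.3]]
t [ 6.08286e+02 -1.07520e+01  4.59000e-01] [[-0.1, 1.5], [-0.5, -0.0], [0.9, -0.8], [0.1, 0.2], [-0.2, -0.3], [0.1, -0.7], [-0.1, 0.5]]
s [ 6.07751e+02 -1.28340e+01  4.56000e-01] [[-0.9, 0.0], [0.4, 0.4], [1.2, -0.9], [-1.2, 1.3], [0.2, -0.7], [0.1, -0.8], [0.0, 0.6]]
top 1 [510.8 412.6] -0.0
top 2 [655.1 400.4] -0.0
top 2 [527.  249.5] -0.0
top 3 [527.  249.5] -0.0
top 4 [549.5 257. ] -0.0
side 1 [653.2 409.8] -0.0
side 2 [653.2 409.8] -0.0
side 2 [467. 257.] -0.0
side 3 [620.8 137. ] -0.0
side 4 [613.2 167. ] -0.0
mat [ 432.01768338 -366.17381341    4.        ] [222.98596794 124.05574218 218.81055281] [[483.0, -253.0, 4.0], [505.0, -475.0, 4.0], [381.0, -477.0, 4.0], [359.0, -259.0, 4.0]]h.py:28: RuntimeWarning: overflow encountered in scalar negative
  f=lambda p:-(sil(d,p,D,H)&m).sum()/max(1,(sil(d,p,D,H)|m).sum())
```

```bash
sed -i 's/f=lambda p:-(sil(d,p,D,H)&m).sum()/f=lambda p:-1.0*(sil(d,p,D,H)\&m).sum()/' h.py; python3 - <<'E'
from h import *
from rig import ctrl
t=load("top0");s=load("side0")
for d,n in((t,"top"),(s,"side")):
  m=copper(d)
  for k,xy in((1,(567,361)),(2,(567,361)),(2,(557,212)),(3,(557,212)),(4,(557,212))):
    x,i=fitcup(d,k,np.array(xy,float),22);print(n,k,x.round(1),round(i,3))
h=cv2.cvtColor(t["color"],cv2.COLOR_RGB2HSV)
for p in((48+0,0),):
  for u,v in((168,171),(213,175),(215,183)):print(h[v,u])
# feasibility: cover handle, mat, cups, post sweep
c,n=np.cos(.459),np.sin(.459)
for p in([608,-11,182+163],[608,-11,300+163],[432,-366,200],[567,361,200],[557,212,220],[608,-11,120+163]):
  for y in(-np.pi,0.459,.459-np.pi/2,.459+np.pi/2,.459-np.pi,.1,.1+np.pi,.1-np.pi):
    q=ctrl.ik(p,[np.pi,0,y]);print(p,round(y,2),None if q is None else np.round(q,2)[[0,4,5]])
E
```

```text
top 1 [575.  367.9] 0.787
top 2 [570.6 365.7] 0.896
top 2 [570.1 215.8] 0.54
top 3 [572.9 217.6] 0.711
top 4 [566.9 217.6] 0.889
side 1 [570.8 354.9] 0.638
side 2 [568.8 335.2] 0.683
side 2 [564.9 308.1] 0.414
side 3 [569.9 300.1] 0.449
side 4 [572.4 286. ] 0.4
[ 9 93 82]
[ 10 103  82]
[ 5 69 67]
[608, -11, 345] -3.14 [-0.13  1.15 -1.7 ]
[608, -11, 345] 0.46 [-0.13  1.15  0.98]
[608, -11, 345] -1.11 [-0.13  1.15  2.55]
[608, -11, 345] 2.03 [-0.13  1.15 -0.59]
[608, -11, 345] -2.68 [-0.13  1.15 -2.16]
[608, -11, 345] 0.1 [-0.13  1.15  1.34]
[608, -11, 345] 3.24 [-0.13  1.15 -1.8 ]
[608, -11, 345] -3.04 [-0.13  1.15 -1.8 ]
[608, -11, 463] -3.14 [-0.13  1.4  -1.7 ]
[608, -11, 463] 0.46 [-0.13  1.4   0.98]
[608, -11, 463] -1.11 [-0.13  1.4   2.55]
[608, -11, 463] 2.03 [-0.13  1.4  -0.59]
[608, -11, 463] -2.68 [-0.13  1.4  -2.16]
[608, -11, 463] 0.1 [-0.13  1.4   1.34]
[608, -11, 463] 3.24 [-0.13  1.4  -1.8 ]
[608, -11, 463] -3.04 [-0.13  1.4  -1.8 ]
[432, -366, 200] -3.14 [-0.82  0.8  -2.4 ]
[432, -366, 200] 0.46 [-0.82  0.8   0.29]
[432, -366, 200] -1.11 [-0.82  0.8   1.86]
[432, -366, 
[... 458 characters left out ...]
1.21]
[567, 361, 200] -3.04 [ 0.46  0.95 -1.21]
[557, 212, 220] -3.14 [ 0.25  0.88 -1.32]
[557, 212, 220] 0.46 [0.25 0.88 1.36]
[557, 212, 220] -1.11 [0.25 0.88 2.93]
[557, 212, 220] 2.03 [ 0.25  0.88 -0.21]
[557, 212, 220] -2.68 [ 0.25  0.88 -1.78]
[557, 212, 220] 0.1 [0.25 0.88 1.72]
[557, 212, 220] 3.24 [ 0.25  0.88 -1.42]
[557, 212, 220] -3.04 [ 0.25  0.88 -1.42]
[608, -11, 283] -3.14 [-0.13  1.02 -1.7 ]
[608, -11, 283] 0.46 [-0.13  1.02  0.98]
[608, -11, 283] -1.11 [-0.13  1.02  2.55]
[608, -11, 283] 2.03 [-0.13  1.02 -0.59]
[608, -11, 283] -2.68 [-0.13  1.02 -2.16]
[608, -11, 283] 0.1 [-0.13  1.02  1.34]
[608, -11, 283] 3.24 [-0.13  1.02 -1.8 ]
[608, -11, 283] -3.04 [-0.13  1.02 -1.8 ]
```

```bash
cat > a.py <<'E'
from rig import ctrl, claw, state, eyes
from h import *
CX,CY,YAW=608.,-11.,.459; D=np.pi; HY=YAW+np.pi/2; MAT=(432.,-366.); MY=.1+np.pi/2
def st():
    s=state();return round(s["t"],1),s["tcp_pos"].round(1).tolist(),s["orientation"].round(3).tolist(),s["wrist_force"].round(1).tolist(),round(s["grip_width"]*88,1),round(s["finger_force"],1)
def snap(n,f):
    d=eyes.snapshot(n);pickle.dump(d,open(f"pics/{f}.pkl","wb"));return d
E
python3 - <<'E'
from a import *
claw.grip(.6)
ctrl.movep([CX,CY,420],[D,0,HY]);print(st())
c=ctrl.movel([CX,CY,345],v=80,contact_N=6);print(c,st())
if not c:
    claw.grip(0,30);print(st())
    ctrl.movel([CX,CY,375],v=30);print(st())
    ctrl.movel([CX,CY,430],v=100);print(st())
    d=snap("top","top1")
    ctrl.movep([*MAT,300],[D,0,MY])
    ctrl.movel([*MAT,215],v=100);print(st())
    c=ctrl.movel([*MAT,196],v=20,contact_N=4);print(c,st())
E
```

```text
(3.3, [607.9, -10.1, 420.0], [3.141, -0.0, 2.031], [0.0, 0.1, -1.0], 52.2, 0.0)
False (4.4, [608.3, -11.0, 345.6], [3.141, 0.001, 2.03], [-0.2, -0.6, -0.2], 52.6, 0.0)
(5.1, [608.1, -11.0, 345.1], [3.141, 0.0, 2.03], [1.4, -0.1, 0.6], 13.7, 30.0)
(6.2, [607.9, -11.0, 374.8], [-3.141, -0.0, 2.03], [-0.4, -0.1, -2.2], 13.8, 30.0)
(6.9, [607.8, -11.0, 429.6], [-3.141, -0.0, 2.03], [0.3, -0.1, -1.9], 13.8, 30.0)
(9.5, [432.3, -366.2, 215.5], [3.141, 0.001, 1.671], [0.5, 0.7, -0.7], 13.4, 30.0)
True (10.2, [431.9, -366.0, 201.0], [-3.141, -0.0, 1.671], [-0.8, -0.2, 5.1], 13.8, 30.0)
```

```bash
sed -i 's/>75)&(h\[...,1\]<185)/>55)\&(h[...,1]<185)/;s/h\[...,2\]>25/h[...,2]>15/' h.py; python3 - <<'E'
from h import *
t=load("top0");s=load("side0")
for d,n in((t,"top"),(s,"side")):
  for k,xy in((1,(567,361)),(2,(567,361)),(2,(557,212)),(3,(557,212)),(4,(557,212))):
    x,i=fitcup(d,k,np.array(xy,float),20);print(n,k,x.round(1),round(i,3))
E
```

```text
top 1 [575.  368.2] 0.912
top 2 [570.6 366. ] 0.901
top 2 [570.6 221.1] 0.648
top 3 [567.4 217.2] 0.859
top 4 [565.7 217.8] 0.832
side 1 [571.7 357.6] 0.626
side 2 [568.8 336.5] 0.641
side 2 [572.1 301.8] 0.397
side 3 [568.8 294.4] 0.434
side 4 [571.6 293.9] 0.393
```

```bash
python3 - <<'E'
from a import *
claw.grip(.5); ctrl.movel([*MAT,300],v=120); ctrl.movep([470,-100,480],[D,0,2.03]); print(st())
t=snap("top","top2");s=snap("side","side2")
c1=lambda u:(np.array(u)+.5)/4.1-.5+[150,105]
c2=lambda u:(np.array(u)+.5)/5.4-.5+[220,140]
for k,a,b in((1,(76,273),(239,124)),(2,(76,273),(239,124)),(3,(259,280),(265,193)),(4,(259,280),(265,193))):
    print(k,back(t,c1(a),CUP[k][1]).round(1),back(s,c2(b),CUP[k][1]).round(1))
for d,n in((t,"top"),(s,"side")):
  for k,xy in((1,(572,364)),(3,(567,217))):print(n,k,fitcup(d,k,np.array(xy,float),20))
def ov(d,x0,y0,x1,y1,f):
  im=crop(d,x0,y0,x1,y1,f)
  for k,xy,col in((1,(572.5,366),(0,255,0)),(3,(567,217),(0,255,0)),(4,(565.7,217.8),(255,255,0))):
    m=sil(d,xy,*CUP[k]);M=cv2.resize(m[y0:y1,x0:x1],None,fx=f,fy=f,interpolation=cv2.INTER_NEAREST)
    cv2.drawContours(im,cv2.findContours(M,0,2)[0],-1,col,1)
  return im
A=ov(t,150,150,245,225,4);B=ov(s,240,140,345,250,4);
h=max(len(A),len(B));P=lambda i:np.pad(i,((0,h-len(i)),(0,0),(0,0)))
o=np.hstack([P(A),P(B)])[:,:800];print(o.shape);cv2.imwrite("pics/ov2.png",np.clip(o*1.3,0,255).astype(np.uint8))
E
```

```text
(13.1, [470.0, -100.7, 479.1], [-3.14, -0.001, 2.029], [-0.3, -0.4, 0.7], 44.0, 0.0)
1 [567.8 361.9  40. ] [571.4 360.5  40. ]
2 [563.4 358.   57. ] [567.3 334.4  57. ]
3 [567.  215.7  74. ] [566.7 215.7  74. ]
4 [562.4 213.5  91. ] [562.5 191.1  91. ]
top 1 (array([573.9916153 , 368.23448563]), np.float64(0.9192139737991266))
top 3 (array([571.72669601, 218.92684174]), np.float64(0.8517110266159695))
side 1 (array([571.61914062, 360.32324219]), np.float64(0.3948339483394834))
side 3 (array([570.73832703, 208.28360748]), np.float64(0.3730496453900709))
(440, 800, 3)
```

View pics/ov2.png

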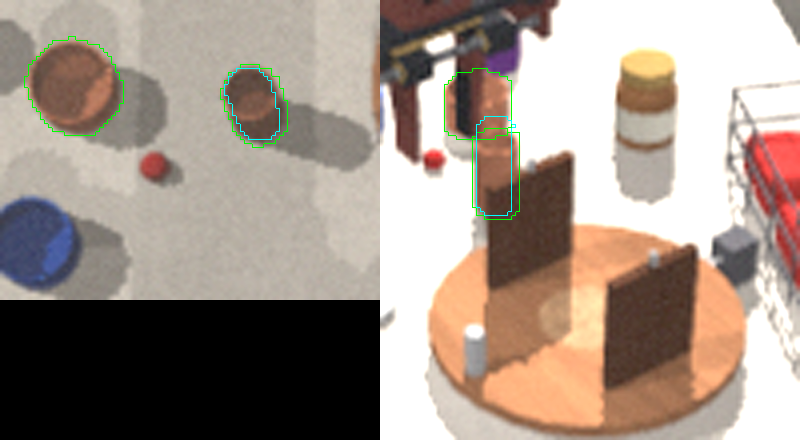

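The overlay and triangulation agree. The wide cup is cup1 at about (569,361.5). The narrow one is cup3 at (567,216), and top and side only agree for that size. The cover is on the mat and both cups are unmoved. Picking cup1 next, closing along the case's open x direction.

```bash
cat >> a.py <<'E'
def pick(x,y,H,grab=17,top=385):
    z=H-grab+182
    claw.grip(1.0);ctrl.movep([x,y,z+90],[D,0,HY])
    c=ctrl.movel([x,y,z],v=90,contact_N=5);print("down",c,st())
    if c:return False
    claw.grip(0,20);ctrl.wait(.2);print("grip",st())
    ctrl.movel([x,y,top],v=120);print("up",st());return True
E
python3 - <<'E'
from a import *
if pick(569,361.5,40): snap("top","top3");snap("side","side3")
E
```

```text
down False (17.0, [569.4, 361.7, 205.7], [3.14, -0.0, 2.03], [0.6, 0.1, -0.0], 87.9, 0.0)
grip (17.6, [569.5, 361.8, 205.7], [3.14, -0.0, 2.03], [0.8, 1.1, 5.3], 69.1, 20.0)
up (19.3, [568.8, 361.4, 384.0], [-3.14, 0.0, 2.03], [0.2, -0.3, -2.0], 68.7, 20.0)
```

```bash
python3 - <<'E'
from a import *
ctrl.movel([CX,CY,385],[D,0,HY],v=200)
ctrl.movel([CX,CY,255],v=100);print(st())
print(ctrl.movel([CX,CY,237],v=20,contact_N=4),st())
claw.grip(1.0);ctrl.wait(.2)
ctrl.movel([CX,CY,400],v=120);ctrl.movep([470,-150,480],[D,0,HY]);print(st())
t=snap("top","top4");s=snap("side","side4")
for d in(t,):print(fitcup(d,3,np.array((567.,217)),20))
A=crop(t,170,105,345,225,2.6);B=crop(s,240,150,345,255,3);h=max(len(A),len(B));P=lambda i:np.pad(i,((0,h-len(i)),(0,0),(0,0)))
o=np.hstack([P(A),P(B)]);print(o.shape);cv2.imwrite("pics/o4.png",np.clip(o*1.3,0,255).astype(np.uint8))
E
```

```text
(22.9, [608.4, -11.0, 255.7], [3.14, 0.001, 2.03], [-0.2, 0.2, 0.1], 68.6, 20.0)
True (23.5, [607.9, -11.0, 241.5], [-3.141, -0.0, 2.03], [-0.0, -0.5, 3.7], 68.8, 20.0)
(26.6, [470.4, -149.7, 479.6], [3.141, -0.0, 2.03], [0.6, -0.1, 0.2], 88.0, 0.0)
(array([571.72669601, 218.92684174]), np.float64(0.8403041825095057))
(315, 770, 3)
```

View pics/o4.png

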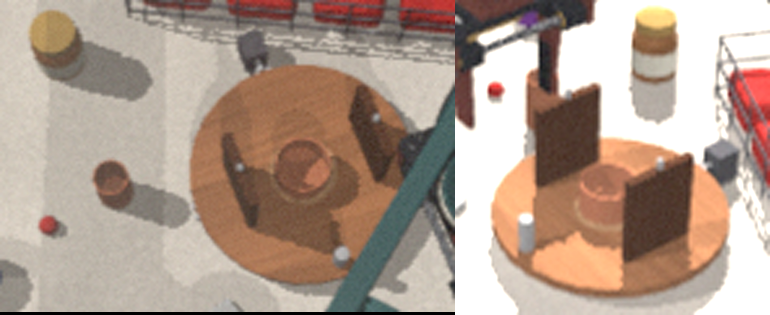

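Cup1 stands at o4 (302,168), in the middle between the walls. Cup3 at (112,183) hasn't moved: the mask fit gives the same value as before. Cup3 goes in next.

```bash
python3 - <<'E'
from a import *
if pick(567,215.7,74,top=430):
    snap("top","top5")
    ctrl.movel([CX,CY,430],[D,0,HY],v=200)
    ctrl.movel([CX,CY,325],v=100);print(st())
    c=ctrl.movel([CX,CY,292],v=50,contact_N=4);print(c,st())
    if not c: c=ctrl.movel([CX,CY,275],v=20,contact_N=4);print(c,st())
E
```

```text
down False (29.6, [567.4, 215.8, 239.6], [3.14, 0.0, 2.03], [0.8, -0.3, -0.7], 87.8, 0.0)
grip (30.5, [567.1, 215.7, 239.0], [3.141, 0.0, 2.03], [0.3, 0.2, -0.0], 43.1, 19.9)
up (32.2, [566.8, 215.7, 429.2], [-3.14, -0.0, 2.03], [0.1, -0.2, -0.7], 43.1, 19.9)
(34.8, [608.4, -11.0, 325.7], [3.14, 0.001, 2.03], [0.4, -0.7, -1.1], 43.3, 19.9)
False (35.6, [608.1, -11.0, 292.0], [3.142, 0.0, 2.03], [0.6, 0.8, -1.1], 43.0, 19.9)
True (36.3, [608.2, -11.0, 277.7], [3.141, -0.0, 2.03], [0.3, 0.5, 3.6], 42.7, 19.9)
```

```bash
python3 - <<'E'
from a import *
claw.grip(.8);ctrl.wait(.3)
ctrl.movel([CX,CY,430],v=120);ctrl.movep([*MAT,300],[D,0,MY]);print(st())
t=snap("top","top6");s=snap("side","side6")
A=crop(t,170,105,345,225,2.6);B=crop(s,240,150,345,255,3);h=max(len(A),len(B));P=lambda i:np.pad(i,((0,h-len(i)),(0,0),(0,0)))
o=np.hstack([P(A),P(B)]);cv2.imwrite("pics/o6.png",np.clip(o*1.3,0,255).astype(np.uint8))
E
```

```text
(40.2, [432.7, -365.5, 300.4], [3.141, 0.0, 1.672], [1.0, -0.5, 0.5], 70.4, 0.0)
```

View pics/o6.png

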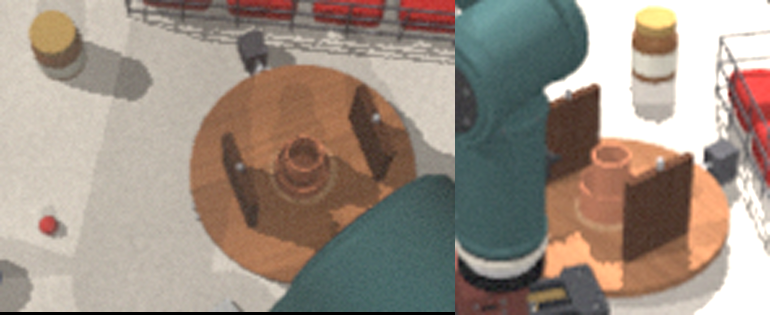

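Cup3 stands inside cup1 at o6 (302,160), with the rim well above. The counter has no other copper cups. Putting the cover back.

```bash
python3 - <<'E'
from a import *
claw.grip(.5)
print(ctrl.movel([*MAT,201],v=80,contact_N=6),st())
claw.grip(0,30);print(st())
ctrl.movel([*MAT,300],v=80);print(st())
ctrl.movep([CX,CY,440],[D,0,HY]);ctrl.wait(.3)
ctrl.movel([CX,CY,368],v=80);print(st())
print(ctrl.movel([CX,CY,341],v=15,contact_N=5),st())
E
```

```text
False (42.3, [432.2, -366.2, 201.5], [3.141, 0.001, 1.671], [-0.1, -0.6, 0.3], 44.0, 0.0)
(42.9, [432.0, -366.0, 201.1], [3.142, 0.0, 1.671], [-0.8, 0.2, 2.6], 13.9, 30.0)
(44.2, [431.8, -365.8, 299.4], [-3.141, -0.001, 1.671], [0.5, -0.1, -2.6], 14.0, 30.0)
(47.1, [608.3, -11.0, 368.6], [3.141, 0.001, 2.03], [-0.3, -0.4, -2.2], 13.7, 30.0)
True (48.5, [608.0, -11.0, 345.1], [-3.141, -0.0, 2.03], [-0.4, 0.3, 5.5], 13.8, 30.0)
```

The cover is seated at the same height as at the start (345.1). I'll release it, grip the post tangentially, and follow the arc.

```bash
python3 - <<'E'
from a import *
claw.grip(.5);ctrl.wait(.4)
ctrl.movel([CX,CY,430],v=100)
t=snap("top","top7")
def pose(a,z):
    f=YAW+np.pi-a;return [CX+120*np.cos(f),CY+120*np.sin(f),z],[D,0,f]
qs=[ctrl.ik(*pose(a,234)) for a in np.linspace(0,1.57,13)];print([None if q is None else round(q[5],2) for q in qs])
ctrl.movep(*pose(0,400));ctrl.movep(*pose(0,290))
c=ctrl.movel(pose(0,234)[0],v=60,contact_N=5);print(c,st())
t=snap("top","top8");s=snap("side","side8")
A=crop(t,215,105,345,225,3);B=crop(s,240,150,345,255,3.5);h=max(len(A),len(B));P=lambda i:np.pad(i,((0,h-len(i)),(0,0),(0,0)))
cv2.imwrite("pics/o8.png",np.clip(np.hstack([P(A),P(B)])*1.3,0,255).astype(np.uint8))
E
```

```text
[np.float64(-2.29), np.float64(-2.14), np.float64(-1.98), np.float64(-1.82), np.float64(-1.65), np.float64(-1.49), np.float64(-1.33), np.float64(-1.17), np.float64(-1.01), np.float64(-0.85), np.float64(-0.7), np.float64(-0.55), np.float64(-0.41)]
False (53.7, [500.6, -64.2, 234.2], [-3.141, 0.0, -2.683], [-1.1, -0.6, -0.3], 44.4, 0.0)
```

View pics/o8.png

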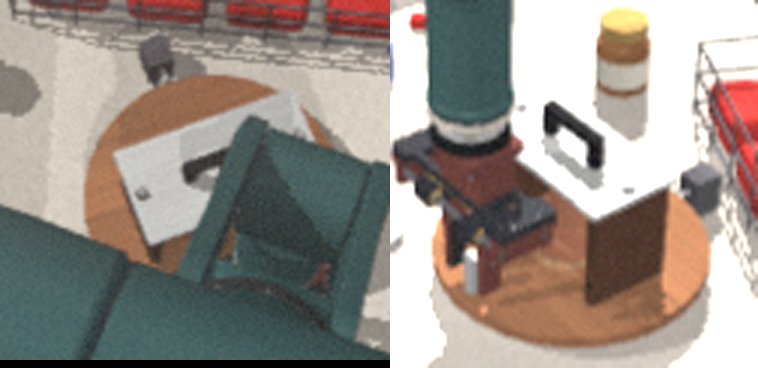

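The cover sits flat, with its pin showing at (140,193). In the side view the post at (472,270) is between the fingers. I'll close and confirm an 18 mm width before turning.

```bash
python3 - <<'E'
from a import *
def pose(a,z):
    f=YAW+np.pi-a;return [CX+120*np.cos(f),CY+120*np.sin(f),z],[D,0,f]
claw.grip(0,20);print(st())
if 15<state()["grip_width"]*88<21:
    for a in np.linspace(0,1.57,13)[1:]:
        ctrl.movel(*pose(a,234),v=50);print(round(a,2),st()[1],st()[3:5])
    ctrl.wait(.3);claw.grip(.5);ctrl.wait(.3)
    ctrl.movel(pose(1.57,300)[0],v=80);ctrl.movel(pose(1.57,430)[0],v=150)
    ctrl.movep([420,-300,450],[D,0,HY]);print(st())
    t=snap("top","top9");s=snap("side","side9")
    A=crop(t,215,105,345,225,3);B=crop(s,240,150,345,255,3.5);h=max(len(A),len(B));P=lambda i:np.pad(i,((0,h-len(i)),(0,0),(0,0)))
    cv2.imwrite("pics/o9.png",np.clip(np.hstack([P(A),P(B)])*1.3,0,255).astype(np.uint8))
    print("post px expected in o9:",(proj(t,[*pose(1.57,80)[0]])[0]-[215,105])*3,(proj(s,[*pose(1.57,80)[0]])[0]-[240,150])*3.5+[390,0])
E
```

```text
(54.4, [500.4, -64.1, 234.1], [-3.142, 0.0, -2.683], [-0.1, -0.3, 0.9], 17.7, 20.0)
0.13 [494.5, -49.6, 234.1] ([-0.2, 0.9, 2.0], 17.9)
0.26 [490.4, -34.6, 234.1] ([-0.4, 0.9, 3.2], 17.4)
0.39 [488.3, -19.1, 234.1] ([-0.9, 0.1, 5.0], 17.8)
0.52 [488.3, -3.4, 234.1] ([-1.2, -0.0, 5.0], 17.7)
0.65 [490.2, 12.1, 234.1] ([-1.0, 1.2, 5.4], 17.8)
0.78 [494.2, 27.4, 234.1] ([-1.8, 0.6, 5.7], 17.8)
0.92 [500.1, 41.9, 234.1] ([-0.8, 1.7, 6.8], 17.3)
1.05 [507.9, 55.6, 234.1] ([-2.1, 2.1, 5.7], 17.7)
1.18 [517.5, 68.2, 234.1] ([-1.0, 4.0, 6.4], 17.2)
1.31 [528.5, 79.4, 234.1] ([-1.6, 4.0, 7.4], 17.7)
1.44 [541.0, 89.1, 234.1] ([-2.5, 4.9, 6.2], 18.0)
1.57 [554.7, 97.0, 234.0] ([-1.5, 5.5, 5.5], 17.6)
(64.7, [420.4, -299.4, 449.8], [3.141, -0.0, 2.031], [0.0, -0.1, -0.5], 43.8, 0.0)
post px expected in o9: [106.78733017 224.53228426] [498.50694662 148.82894089]
```

View pics/o9.png

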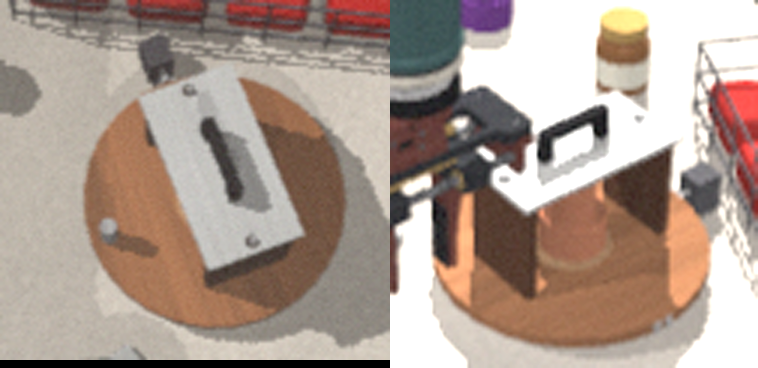

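```bash
python3 - <<'E'
from h import *
t=load("top9")
T=(np.array([(108,228),(189,90),(252,241)])+.5)/3-.5+[215,105]
M=np.array([(-120,0,80),(0,83,158),(0,-83,158)])
def res(p,free):
    th=.459-p[0];c,n=np.cos(th),np.sin(th);x,y=(p[1:] if free else (608.16,-11.07))
    return (proj(t,np.c_[x+c*M[:,0]-n*M[:,1],y+n*M[:,0]+c*M[:,1],M[:,2]])-T).ravel()
for f,p in((1,[1.57,608,-11]),(0,[1.57])):
    r=least_squares(res,p,args=(f,));print(r.x,r.fun.round(2))
E
```

```text
[  1.5611518  606.43081517 -10.32512396] [-0.22 -0.04 -0.01 -0.07  0.22  0.1 ]
[1.55672111] [ 0.14 -0.4   0.17 -0.56  0.64 -0.49]
```

The turn measures 1.56 rad, so the carousel is in its second stop. The cover is on its pins, the cups are nested, and the arm is clear. Handing in.

```bash
python3 -c "
from rig import ctrl
print(ctrl.job_done())"
```

```text
the job is handed in; nothing more can be done
None
```

The job is handed in, with no verdict returned: cup3 is nested in cup1 in the case (the only two copper cups out), the cover is back down on both pins, and the carousel is in its second stop, measured at about 1.56 rad.

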